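Heft two look-alike jars and pack the heavy one at the bottom

TASK

Two white screw-lid jars look the same, but one has a metal core and is far heavier. Find out which by hefting, then pack them gently in the small blue carrier, upright and one on top of the other: the heavy jar first, at the bottom, and the light one standing squarely on its lid. Do not tip the jars, and leave the glass beaker where it stands.

Things in the scene. Friction and masses are not known exactly. Their poses are not given: they have to be found in the camera images.
- jar_a: one of two identical-looking white jars with ribbed screw lid, upright: body 62 mm in diameter up to 64 mm, lid 52 mm from 64 to 90 mm, flat top. Origin: centre of its underside, z up. Either may be the heavy one (0.45 to 0.60 kg, metal core); the other weighs 0.13 to 0.16 kg. The core may shift 1 to 2 mm inside. Grip it by the lid: lower, the fingers meet the carrier's walls
- jar_b: one of two identical-looking white jars with ribbed screw lid, upright: body 62 mm in diameter up to 64 mm, lid 52 mm from 64 to 90 mm, flat top. Origin: centre of its underside, z up. Either may be the heavy one (0.45 to 0.60 kg, metal core); the other weighs 0.13 to 0.16 kg. The core may shift 1 to 2 mm inside. Grip it by the lid: lower, the fingers meet the carrier's walls
- carrier: square blue open plastic carrier, fixed to the surface: 102 x 102 mm outside, 92 x 92 mm inside, 41 mm high; inner floor 8 mm above its underside, so a jar stands out 57 mm of it. A black lug juts 17 mm from its +y and -y sides at 30 mm height. Origin: centre of its underside, x and y along its sides, z up. Any yaw of the jars will do
- beaker: clear glass beaker, 72 mm in diameter and 100 mm tall, open, standing upright; not to be disturbed. Origin at the centre of its underside, z up
Things that resemble listed ones, but are neither listed nor needed, are in the scene too. Leave any green or yellow look-alike of the jar_a alone.

How it is judged:
By the outcome, as a careful person would: the job done as asked, in the order asked, and still so for the second after the job is handed in, with the robot touching nothing.
It also fails if it takes over 72 s, if anything falls off the work surface, if the arm or the gripper's body presses on something with over 40 N, if the wrist force passes 120 N, or if a joint passes its speed limit or range.

ROBOT

A 6-joint arm with a two-finger parallel gripper is mounted at the origin on a cart in front of the work surface, level with it; the furniture and walls round the work are solid. World frame = base frame: x ahead of the robot, y to its left, z up, the work surface at z = 0. Lengths are in mm, angles in rad, forces in N, time in s.
With the tool pointing down it reaches from about 350 to 975 mm from the base axis. Payload 7.1 kg.
Tool frame: the origin (TCP) lies between the finger pads; the fingertips stand 14 mm ahead of it and the grasp point (between the pads) lies 5 mm behind it; z points along the fingers, y is the line along which they close (so a half turn about z gives the same grasp; the last joint's range is limited). The gripper opens to 88 mm and grips with 3 to 60 N. Pads are 20 mm wide; open, the fingers measure 115 mm over their backs; the gripper's body (75 mm by 178 mm) begins 61 mm behind the grasp point.
Start: joints at [1.192, 0.423, 1.63, -0, 1.089, -0.019], TCP at [220.022, 584.974, 236.675] pointing down, gripper open.
Joint ranges: [-3, 3], [-0.9, 2.11], [0.09, 2.58], [-1.31, 4.45], [0.11, 2.69], [-2.54, 2.54]. Speed limits (rad/s): [2.39, 2.39, 3.01, 3.14, 3.14, 3.14].

INTERFACE

Orientations are given as a rotation vector (axis times angle).
In Python, from workcell import ctrl gives the robot as it stands. The module is installed in compiled form; this text tells all that it offers.
- The arm moves only by the tool servo_tool, never from a script. Its argument "plan" is a list of rows, each a list of 3 entries, a list of its own where there are three numbers: the closure, from 0 (fully open) to 1 (shut), then the shift along the world's x, y, z in mm, then the turn about the world's z in degrees. In form: [[hand, [x, y, z], yaw], ...]. A call has 1 to 10 rows; each row is the pose to reach, as a shift and turn from the pose commanded when the call began; what a row does not reach only later rows make up. A row lasts 1/12 s, in which the tool goes at most 41.7 mm and 7.16 degrees, less where a joint would pass 70% of its speed; a pose out of reach is approached as far as the arm can. A call with a gripper value outside its range is refused whole. The fingers move at their own pace and stop on an object; the grip force is fixed at half the most. Time passes only in rows, so rows that repeat a pose let the fingers close. It gives the time, the measured TCP pose, the force, the opening and the grip force at its end, in the units of the state.
- ctrl.get_obs(): the state, without advancing time (a new reading comes with each control period).
- ctrl.get_image(name): name is "scene" or "top" or "wrist"; returns the picture (480x640x3 uint8, blue, green, red); there is no depth.
- ctrl.camera_info(name): a dict with "fovy" (degrees; the focal length in pixels is half the picture's height over the tangent of half this angle, whatever the lens; pixels are square), "cx", "cy" (the principal point, pixels), "rvec" (rotation vector, rad) and "tvec" (3), from world to camera coordinates, as OpenCV has them; the wrist camera has in their place "T_tool_cam" (4x4, takes a point from camera to tool coordinates, whose origin is the TCP and whose axes are the flange's). Camera axes: x right, y down, z forward; pixel columns grow to the right and rows downward; lengths in mm; the calibration is good to about 2 mm. A picture is of the moment at which its call begins: read the wrist's pose just before it. camera_info takes no time and is no camera call.
- ctrl.close_job(): hands the job in; it is judged then, once.
The state is a dict: "t": time; "qpos": joint angles; "qvel": joint speeds; "joint_torque": joint torques, N m; "ee_pos": TCP position; "orientation": TCP orientation; "ft_force": force on the tool from outside, world axes, zero at the start; "moment": the same for the moment, N m; "width": finger opening in mm; "grasp_force": force on a finger pad.
Only numpy, scipy, OpenCV 4.12 (cv2) and the standard library are available. Lean on these libraries where they do the work, as an engineer would, in place of code of your own. Each camera call takes 0.05 s, during which the arm holds its last target. There are 200 camera calls.

## Working session

There is one attempt and no reset: what is moved stays moved. The work goes in short steps, Python scripts to look and compute and a tool call to move; the robot and the scene stay as the last step left them, time stands still between calls to the robot, and variables do not carry over. Pictures are saved under pics/ and viewed, at most 10 in all, crops included, and the job is handed in when it is done.

Besides the shell and the picture viewer there is one more tool, called after "Emit:" as a command line: name --argument value ..., lists and objects as JSON in quotes. servo_tool: Moves the arm, as the interface text tells. Its arguments: {"type":"object","properties":{"plan":{"type":"array"}},"required":["plan"]}

```bash
mkdir -p pics
python3 - <<'E'
from workcell import ctrl
import cv2
o=ctrl.get_obs();print(o)
for n in("scene","top"):
    cv2.imwrite(f"pics/{n}0.png",ctrl.get_image(n));print(n,ctrl.camera_info(n))
print(ctrl.camera_info("wrist"))
E
```

```text
{'t': 0.0, 'qpos': array([ 1.19198940e+00,  4.23878146e-01,  1.63069165e+00, -2.39246945e-05,
        1.08857480e+00, -1.89983546e-02]), 'qvel': array([-0.00192446,  0.00138025, -0.00110399, -0.00025321, -0.00076626,
       -0.00200757]), 'joint_torque': array([-1.89569248e-03, -5.44590175e+01, -2.73678982e+01,  6.42907410e-02,
        2.23574118e-02, -7.05519483e-05]), 'ee_pos': array([219.84252633, 584.48809683, 235.87773176]), 'orientation': array([-5.62073672e-01, -3.09061089e+00,  2.39608487e-03]), 'ft_force': array([-0.21187575,  0.2496739 ,  0.07688818]), 'moment': array([ 0.00069121, -0.01520346, -0.03942308]), 'grasp_force': 0.0, 'width': 87.84437585709227}
scene {'fovy': 46.70104457406885, 'cx': 316.66416340748, 'cy': 229.39099888325921, 'rvec': array([ 2.03389453, -0.42718738,  0.2744294 ]), 'tvec': array([-484.61664988,  112.33753119,  856.02680341])}
top {'fovy': 46.33233037875225, 'cx': 322.69829817327184, 'cy': 229.18745231575565, 'rvec': array([ 2.13828644, -2.19173724,  0.12135922]), 'tvec': array([ -53.94582988,  512.8028941 , 1046.68593179])}
{'fovy': 67.10401826031206, 'cx': 317.7263879176531, 'cy': 235.07631076552622, 'T_tool_cam': array([[-1.22391674e-04, -9.64412016e-01, -2.64403948e-01,
         7.16837398e+01],
       [ 9.99999973e-01, -1.70026533e-04,  1.57274358e-04,
         1.06462065e+00],
       [-1.96632967e-04, -2.64403921e-01,  9.64412011e-01,
        -1.48954654e+02],
       [ 0.00000000e+00,  0.00000000e+00,  0.00000000e+00,
         1.00000000e+00]])}
```

View pics/scene0.png

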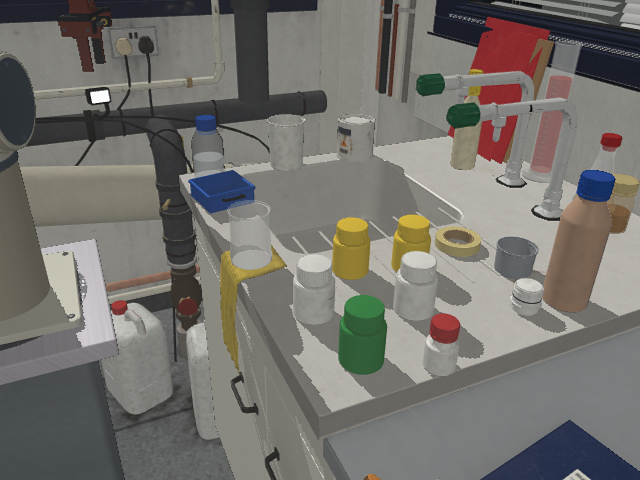

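View pics/top0.png

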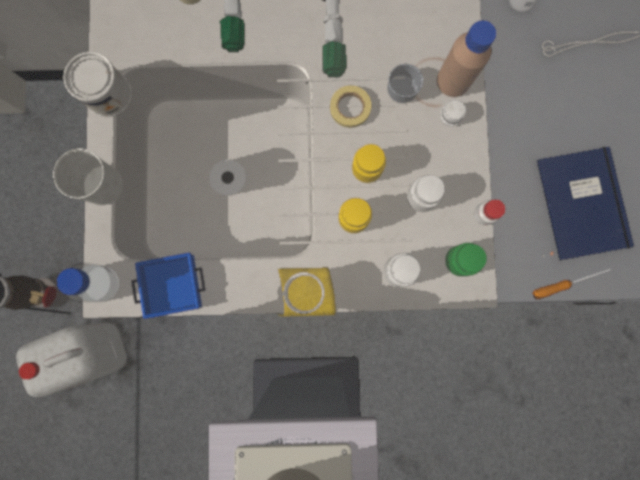

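The scene view shows white jars at about (313,288) and (416,285). In the top view they are at (403,270) and (427,192), with the blue carrier at (168,285) and the beaker on a yellow cloth at (303,292). Next I'll measure these more closely.

```bash
cat > h.py <<'E'
import numpy as np, cv2
from workcell import ctrl
def cam(n,o=None):
    c=ctrl.camera_info(n); f=240/np.tan(np.radians(c['fovy'])/2)
    K=np.array([[f,0,c['cx']],[0,f,c['cy']],[0,0,1]])
    if n=='wrist':
        T=np.eye(4);T[:3,:3]=cv2.Rodrigues(np.array(o['orientation']))[0];T[:3,3]=o['ee_pos'];T=T@np.array(c['T_tool_cam'])
        return K,T[:3,:3],T[:3,3]
    R=cv2.Rodrigues(np.array(c['rvec']))[0];return K,R.T,-R.T@np.array(c['tvec'])
def ray(C,p):
    K,R,t=C;d=R@np.linalg.solve(K,[p[0],p[1],1]);return t,d/np.linalg.norm(d)
def plane(C,p,z):
    t,d=ray(C,p);return t+d*(z-t[2])/d[2]
def tri(rs):
    A=sum(np.eye(3)-np.outer(d,d) for t,d in rs);b=sum((np.eye(3)-np.outer(d,d))@t for t,d in rs);x=np.linalg.solve(A,b)
    return x,[np.linalg.norm(np.cross(x-t,d)) for t,d in rs]
def proj(C,X):
    K,R,t=C;q=K@(R.T@(np.array(X,float)-t));return q[:2]/q[2]
E
python3 - <<'E'
from h import *
T=cam('top');S=cam('scene');print('cams',T[2],S[2])
t=cv2.imread('pics/top0.png');s=cv2.imread('pics/scene0.png')
for n,p in(('A',(403,268)),('B',(428,190)),('green',(467,260)),('y1',(370,160)),('y2',(354,212)),('red',(492,210))): print(n,plane(T,p,90).round())
for n,p in(('A',(315,262)),('B',(418,258))): print(n,plane(S,p,90).round())
print('beaker',plane(T,(303,292),100).round(),'base',plane(S,(251,262),0).round())
# carrier
for n,im,C in(('top',t,T),('scene',s,S)):
    hsv=cv2.cvtColor(im,cv2.COLOR_BGR2HSV);m=cv2.inRange(hsv,(100,120,50),(130,255,255))
    for c in cv2.findContours(m,0,2)[0]:
        if cv2.contourArea(c)>1000:
            print(n,cv2.boundingRect(c),cv2.approxPolyDP(cv2.convexHull(c),5,True)[:,0].tolist())
def up(im,x,y,w,h,k): return cv2.resize(im[y:y+h,x:x+w],None,fx=k,fy=k,interpolation=cv2.INTER_CUBIC)
a=up(t,370,160,100,140,4);b=up(t,110,235,100,90,4);c=up(s,280,240,170,90,4)[:, :]
cv=np.zeros((600,800,3),np.uint8);cv[:560,:400]=a;cv[:360,400:]=b;cv[370:370+int(90*2.3),400:400+int(170*2.3)]=cv2.resize(c,(391,207));cv2.imwrite('pics/crop1.png',cv)
E
```

```text
cams [ 392.7118594   -63.60621854 1096.88652331] [ 148.38308771 -833.58968032  513.19159245]
A [ 431. -209.   90.]
B [ 571. -260.   90.]
green [ 442. -324.   90.]
y1 [ 630. -156.   90.]
y2 [ 534. -124.   90.]
red [ 532. -374.   90.]
A [ 432. -212.   90.]
B [ 576. -261.   90.]
beaker [393. -29. 100.] base [389. -37.   0.]
top (137, 254, 63, 64) [[189, 254], [199, 305], [144, 317], [137, 264]]
scene (538, 424, 102, 56) [[538, 449], [575, 424], [636, 469], [639, 479], [546, 479]]
scene (189, 170, 66, 43) [[254, 186], [253, 199], [210, 212], [191, 195], [189, 180], [232, 170]]Traceback (most recent call last):
  File "<stdin>", line 15, in <module>
ValueError: could not broadcast input array from shape (207,391,3) into shape (206,390,3)
```

Run:
```python
from h import *
T=cam('top');S=cam('scene')
t=cv2.imread('pics/top0.png');s=cv2.imread('pics/scene0.png')
P=[]
for a,b in(((189,254),(254,186)),((137,264),(232,170)),((144,317),(189,180)),((199,305),(209,201))):
    x,e=tri([ray(T,a),ray(S,b)]);P.append(x);print(x.round(1),np.round(e,1),plane(T,a,41).round(1))
Q=np.array([plane(T,a,41) for a in((189,254),(137,264),(144,317),(199,305))]);print(Q.mean(0),np.linalg.norm(np.roll(Q,1,0)-Q,axis=1))
print('lids',[ [v.round(1) if hasattr(v,'round') else np.round(v,1) for v in tri([ray(T,a),ray(S,b)])] for a,b in(((403,268),(315,262)),((428,190),(418,258)))])
def up(im,x,y,w,h,k): return cv2.resize(im[y:y+h,x:x+w],None,fx=k,fy=k,interpolation=cv2.INTER_CUBIC)
cv=np.zeros((600,800,3),np.uint8);cv[:560,:400]=up(t,370,160,100,140,4);cv[:360,400:]=up(t,110,235,100,90,4);cv[370:570,400:]=up(s,270,245,200,50,4)[:, :400] if 0 else cv2.resize(s[240:330,275:455],(400,200));cv2.imwrite('pics/crop1.png',cv)
```

```text
[470.3 186.6  39.1] [1.1 1.1] [469.1 186.5  41. ]
[452.9 284.4  40.6] [0.3 0.3] [452.7 284.3  41. ]
[354.  270.9  38.2] [0.4 0.4] [353.7 270.1  41. ]
[372.1 170.5  29.6] [1.1 1.1] [373.3 167.7  41. ]
[412.18981874 227.16208331  41.        ] [ 97.61097336  99.12843058  99.99242745 104.23533299]
lids [[array([ 432.1, -209.3,   88.2]), array([1.1, 1.1])], [array([ 573.3, -260.8,   90.2]), array([2.1, 2.1])]]
```

View pics/crop1.png

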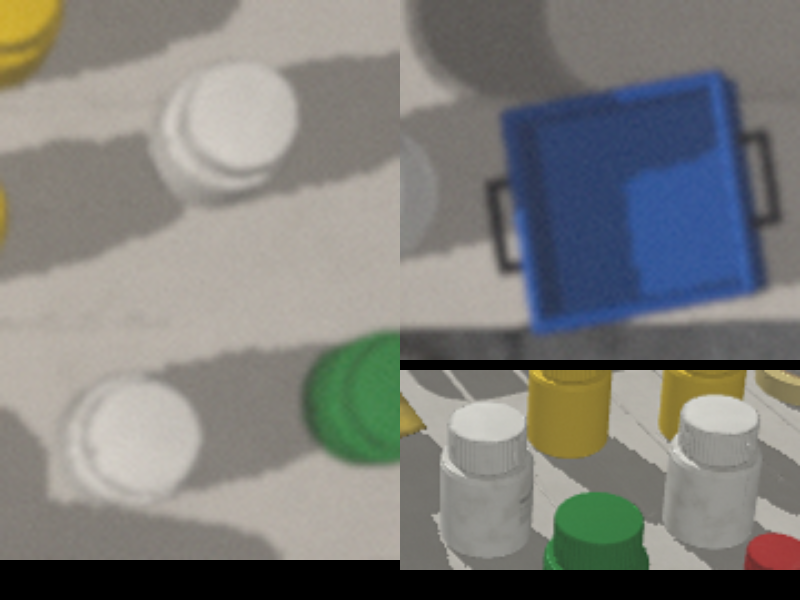

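The crop shows lid A centred near top pixel (407,269) and lid B near (430,189). The carrier stands clear of the sink, turned about 9.5°. Its rim triangulates to 38–41 mm at three corners, and the fourth was poorly picked. The lids come to 88–90 mm, as expected. I'll move to look with the wrist camera.

Emit:
servo_tool --plan '[[0,[0,0,30],-7],[0,[15,-40,60],-14],[0,[28,-80,60],-21],[0,[42,-120,60],-28],[0,[56,-160,60],-35],[0,[70,-200,60],-42],[0,[84,-240,60],-49],[0,[98,-280,60],-56],[0,[112,-320,60],-60],[0,[125,-358,60],-60]]'

```text
t: 0.93
ee_pos: [341.0, 236.5, 296.6]
orientation: [2.036, 2.392, -0.0]
ft_force: [1.8, 0.1, -0.1]
width: 87.9
grasp_force: 0.0
```

Emit:
servo_tool --plan '[[0,[10,-40,0],0],[0,[20,-80,0],0],[0,[30,-120,0],0],[0,[40,-160,0],0],[0,[50,-200,0],0],[0,[60,-240,0],0],[0,[70,-280,-10],0],[0,[80,-320,-15],0],[0,[88,-360,-20],0],[0,[95,-395,-20],0]]'

```text
t: 1.77
ee_pos: [435.5, -159.0, 275.6]
orientation: [-2.032, -2.394, 0.001]
ft_force: [0.4, 0.4, 0.4]
width: 88.0
grasp_force: 0.0
```

Emit:
servo_tool --plan '[[0,[0,-30,-10],0],[0,[0,-42,-15],0],[0,[0,-42,-15],0],[0,[0,-42,-15],0]]'

```text
t: 2.1
ee_pos: [435.4, -198.2, 261.1]
orientation: [-2.033, -2.393, 0.0]
ft_force: [-0.2, 0.6, -0.3]
width: 87.5
grasp_force: 0.0
```

Run:
```python
from h import *
o=ctrl.get_obs();print(o['t'],o['ee_pos'],o['orientation'],o['ft_force'],o['qpos'])
cv2.imwrite('pics/w1.png',ctrl.get_image('wrist'));np.savez('w1.npz',ee_pos=o['ee_pos'],orientation=o['orientation'])
C=cam('wrist',o)
for X in((432,-211,90),(573,-261,90)):print(proj(C,X))
```

```text
2.1 [ 435.3938035  -198.16139389  261.07620462] [-2.03275715e+00 -2.39253846e+00  1.55022074e-04] [-0.21944484  0.61985926 -0.32452452] [-4.52258209e-01  1.75159162e-01  1.92080413e+00  4.97396037e-04
  1.04769884e+00 -6.14752448e-01]
[311.03053923 232.47191558]
[446.95884935 304.64383868]
```

View pics/w1.png

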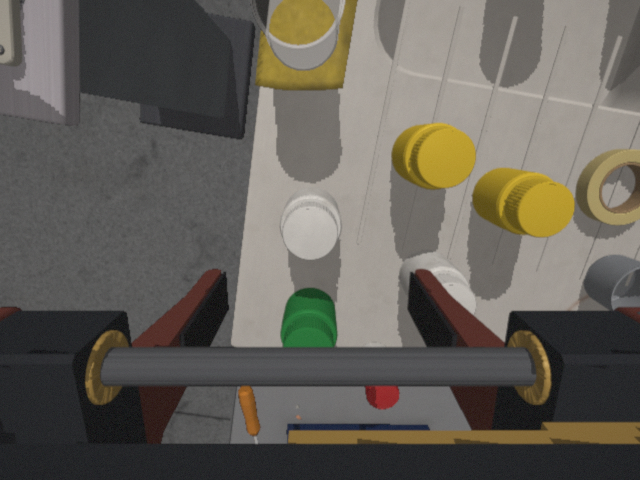

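The wrist view shows lid A centred near (310,231), very close to where I predicted it (311,232). B is partly hidden behind a finger near (450,300). I'll drop lower over A and take a second view.

Emit:
servo_tool --plan '[[0,[-1,-4,-35],0],[0,[-3,-8,-70],0],[0,[-3,-12,-90],0],[0,[-3,-12,-100],0],[0,[-3,-12,-100],0],[0,[-3,-12,-100],0]]'

```text
t: 2.65
ee_pos: [433.5, -209.7, 162.3]
orientation: [2.031, 2.397, 0.0]
ft_force: [-0.4, -0.7, -1.1]
width: 88.1
grasp_force: 0.0
```

Run:
```python
from h import *
o=ctrl.get_obs();print(o['ee_pos'],o['ft_force'])
w2=ctrl.get_image('wrist');cv2.imwrite('pics/w2.png',w2)
o1=np.load('w1.npz');C1=cam('wrist',o1);C2=cam('wrist',o)
def lid(im,C,X):
    p=proj(C,X).round().astype(int);r=26*362/abs(C[2][2]-90)
    R=int(1.5*r);x0,y0=p-R;g=cv2.medianBlur(cv2.cvtColor(im[y0:y0+2*R,x0:x0+2*R],cv2.COLOR_BGR2GRAY),5)
    c=cv2.HoughCircles(g,cv2.HOUGH_GRADIENT_ALT,1,500,param1=100,param2=.5,minRadius=int(.85*r),maxRadius=int(1.15*r))
    print('r',r,None if c is None else c+[x0,y0,0]);return p if c is None else c[0,0,:2]+[x0,y0]
X=(432,-210,90)
a=lid(cv2.imread('pics/w1.png'),C1,X);b=lid(w2,C2,X)
print(plane(C1,a,90),plane(C2,b,90),tri([ray(C1,a),ray(C2,b)]))
cv2.imwrite('pics/w2.png',cv2.circle(w2,tuple(int(v) for v in b),3,(0,0,255),-1))
```

```text
[ 433.54798927 -209.71594098  162.28906057] [-0.3985085 -0.7429092 -1.0674299]
r 29.39977220931087 [[[309.         231.          27.93398666]]]
r 42.540682093293114 [[[311.         253.          41.33634567]]]
[ 429.95332576 -209.92790192   90.        ] [ 430.29331379 -209.91566236   90.        ] (array([ 430.09239617, -209.54594302,   91.27578883]), [np.float64(0.16488649672038252), np.float64(0.16488649672040526)])
```

View pics/w2.png

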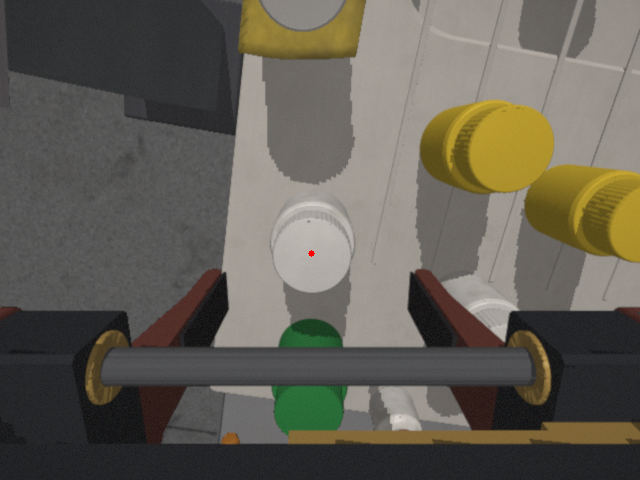

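Lid A triangulates to (430, -210, 91), which agrees with the given 90. The picture confirms the centre mark on the lid. Now the grasp and heft.

Emit:
servo_tool --plan '[[0,[-3,0,-20],0],[0,[-3,0,-45],0],[0,[-3,0,-65],0],[0,[-3,0,-77],0],[0,[-3,0,-81],0],[0,[-3,0,-81],0],[0,[-3,0,-81],0]]'

```text
t: 3.28
ee_pos: [431.1, -210.9, 81.9]
orientation: [2.031, 2.395, 0.001]
ft_force: [0.3, -0.5, -0.5]
width: 87.7
grasp_force: 0.0
```

Emit:
servo_tool --plan '[[1,[0,0,0],0],[1,[0,0,0],0],[1,[0,0,0],0],[1,[0,0,0],0],[1,[0,0,0],0],[1,[0,0,0],0],[1,[0,0,0],0],[1,[0,0,0],0]]'

```text
t: 3.95
ee_pos: [429.9, -210.7, 80.8]
orientation: [-2.032, -2.396, 0.0]
ft_force: [-2.6, -0.6, 4.3]
width: 50.8
grasp_force: 30.0
```

Emit:
servo_tool --plan '[[1,[0,0,3],0],[1,[0,0,9],0],[1,[0,0,18],0],[1,[0,0,25],0],[1,[0,0,30],0],[1,[0,0,30],0],[1,[0,0,30],0],[1,[0,0,30],0],[1,[0,0,30],0],[1,[0,0,30],0]]'

```text
t: 4.78
ee_pos: [429.9, -210.5, 110.4]
orientation: [-2.032, -2.395, 0.0]
ft_force: [0.6, -0.5, -5.3]
width: 50.8
grasp_force: 30.0
```

Emit:
servo_tool --plan '[[1,[0,0,0],0],[1,[0,0,0],0],[1,[0,0,0],0]]'

```text
t: 5.03
ee_pos: [430.0, -210.6, 110.5]
orientation: [-2.032, -2.396, 0.0]
ft_force: [-0.0, -0.2, -4.7]
width: 50.8
grasp_force: 30.0
```

About −5 N, so jar A weighs roughly 0.5 kg and is the heavy one. Next I'll raise it over the beaker and carry it towards the carrier, stopping short for a wrist view.

Emit:
servo_tool --plan '[[1,[0,0,15],0],[1,[0,0,45],0],[1,[0,0,80],0],[1,[0,5,110],0],[1,[0,20,130],0],[1,[0,45,140],0],[1,[0,75,140],0],[1,[0,110,140],0],[1,[0,145,140],0],[1,[0,180,140],0]]'

```text
t: 5.87
ee_pos: [429.5, -29.2, 250.7]
orientation: [2.033, 2.395, 0.0]
ft_force: [0.5, 0.2, -5.8]
width: 50.6
grasp_force: 30.0
```

Emit:
servo_tool --plan '[[1,[-2,35,0],0],[1,[-4,70,0],0],[1,[-6,100,0],0],[1,[-8,125,0],0],[1,[-9,140,0],0],[1,[-9,145,0],0],[1,[-9,145,0],0],[1,[-9,145,0],0]]'

```text
t: 6.53
ee_pos: [420.9, 114.0, 250.5]
orientation: [2.031, 2.396, -0.001]
ft_force: [-0.1, -1.0, -5.8]
width: 50.7
grasp_force: 30.0
```

Run:
```python
from h import *
o=ctrl.get_obs();print(o['t'],o['ee_pos'],o['ft_force'])
w=ctrl.get_image('wrist');np.savez('w3.npz',ee_pos=o['ee_pos'],orientation=o['orientation'])
C=cam('wrist',o);print(proj(C,(412,227,41)))
m=cv2.inRange(cv2.cvtColor(w,cv2.COLOR_BGR2HSV),(100,120,50),(130,255,255))
for c in cv2.findContours(m,0,2)[0]:
    if cv2.contourArea(c)>1000:
        q=cv2.approxPolyDP(cv2.convexHull(c),8,True)[:,0];print(cv2.boundingRect(c),[(p.tolist(),plane(C,p,41).round(1).tolist()) for p in q])
cv2.imwrite('pics/w3.png',w)
```

```text
6.5333 [420.90076741 114.00963367 250.51916741] [-0.08530902 -0.95156099 -5.8163073 ]
[327.33284025  90.89701424]
(270, 22, 120, 127) [([387, 25], [454.8, 289.4, 41.0]), ([383, 145], [473.1, 187.8, 41.0]), ([276, 146], [371.7, 170.1, 41.0]), ([270, 26], [352.7, 271.7, 41.0])]
```

View pics/w3.png

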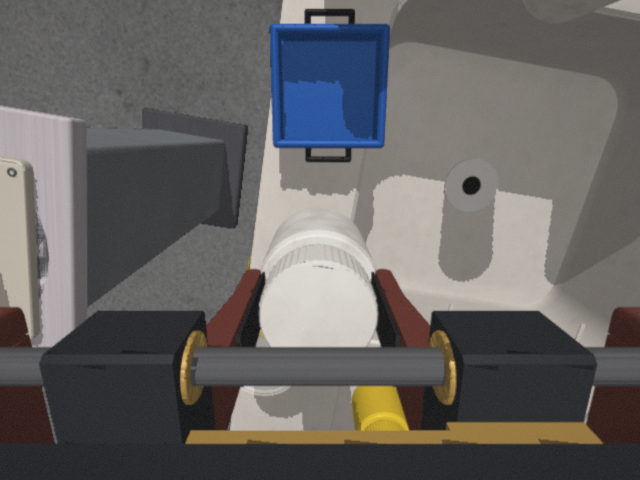

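The wrist view shows the carrier at pixels (270–390, 22–149). Its corners at 41 mm give sides of 102–104 mm, as expected, with the centre near (413,229). The jar hangs upright. I'll lower it in.

Emit:
servo_tool --plan '[[1,[-2,25,0],0],[1,[-4,60,0],0],[1,[-6,90,0],0],[1,[-8,110,0],0],[1,[-8,115,0],0],[1,[-8,115,-15],0],[1,[-8,115,-45],0],[1,[-8,115,-75],0],[1,[-8,115,-95],0],[1,[-8,115,-105],0]]'

```text
t: 7.42
ee_pos: [412.0, 227.3, 143.2]
orientation: [-2.033, -2.393, 0.007]
ft_force: [-0.9, -0.7, -4.7]
width: 51.0
grasp_force: 30.0
```

Emit:
servo_tool --plan '[[1,[0,0,-10],0],[1,[0,0,-22],0],[1,[0,0,-34],0],[1,[0,0,-42],0],[1,[0,0,-48],0],[1,[0,0,-51],0],[1,[0,0,-53],0],[1,[0,0,-53],0],[1,[0,0,-53],0]]'

```text
t: 8.17
ee_pos: [413.4, 229.6, 93.1]
orientation: [2.032, 2.396, 0.001]
ft_force: [-0.1, -0.6, -5.1]
width: 50.7
grasp_force: 30.0
```

Emit:
servo_tool --plan '[[1,[0,0,-1],0],[1,[0,0,-2],0],[1,[0,0,-3],0],[1,[0,0,-3.5],0],[1,[0,0,-3.5],0]]'

```text
t: 8.58
ee_pos: [413.3, 229.4, 89.5]
orientation: [2.032, 2.396, 0.0]
ft_force: [-0.1, -1.3, 1.0]
width: 50.9
grasp_force: 30.0
```

Emit:
servo_tool --plan '[[1,[0,0,-0.5],0],[1,[0,0,-1],0],[1,[0,0,-1],0],[1,[0,0,-1],0]]'

```text
t: 8.92
ee_pos: [413.4, 229.1, 89.3]
orientation: [2.031, 2.396, 0.0]
ft_force: [-2.1, -5.6, 14.0]
width: 51.0
grasp_force: 30.0
```

The jar is seated. I'll relieve the press and open.

Emit:
servo_tool --plan '[[1,[0,0,1],0],[1,[0,0,1],0],[0.3,[0,0,1],0],[0,[0,0,1],0],[0,[0,0,1],0],[0,[0,0,1],0],[0,[0,0,1],0],[0,[0,0,1],0]]'

```text
t: 9.58
ee_pos: [413.1, 229.5, 89.1]
orientation: [-2.032, -2.396, 0.0]
ft_force: [0.3, 0.2, 0.6]
width: 86.0
grasp_force: 0.0
```

Emit:
servo_tool --plan '[[0,[0,0,10],0],[0,[0,0,30],0],[0,[0,0,60],0],[0,[0,0,95],0],[0,[0,0,130],0],[0,[0,-15,150],0],[0,[0,-35,160],0],[0,[0,-45,160],0],[0,[0,-45,160],0],[0,[0,-45,160],0]]'

```text
t: 10.42
ee_pos: [412.7, 184.1, 248.7]
orientation: [-2.034, -2.394, 0.001]
ft_force: [-0.3, 0.3, -1.3]
width: 88.0
grasp_force: 0.0
```

```bash
cat >> h.py <<'E'
def lid(im,C,X):
    p=proj(C,X).round().astype(int);r=26*362/abs(C[2][2]-X[2])
    R=int(1.5*r);x0,y0=np.maximum(p-R,0);g=cv2.medianBlur(cv2.cvtColor(im[y0:p[1]+R,x0:p[0]+R],cv2.COLOR_BGR2GRAY),5)
    c=cv2.HoughCircles(g,cv2.HOUGH_GRADIENT_ALT,1,500,param1=100,param2=.4,minRadius=int(.85*r),maxRadius=int(1.15*r))
    print('pred',p,'r',r,None if c is None else c+[x0,y0,0]);return p if c is None else c[0,0,:2]+[x0,y0]
E
python3 - <<'E'
from h import *
o=ctrl.get_obs();print(o['t'],o['ee_pos'],o['ft_force'])
w=ctrl.get_image('wrist');cv2.imwrite('pics/w4.png',w);np.savez('w4.npz',ee_pos=o['ee_pos'],orientation=o['orientation'])
C=cam('wrist',o);a=lid(w,C,(413,229,98));print(plane(C,a,98))
m=cv2.inRange(cv2.cvtColor(w,cv2.COLOR_BGR2HSV),(100,120,50),(130,255,255))
c=max(cv2.findContours(m,0,2)[0],key=cv2.contourArea)
q=cv2.approxPolyDP(cv2.convexHull(c),8,True)[:,0];print([(p.tolist(),plane(C,p,41).round(1).tolist()) for p in q])
t=ctrl.get_image('top');T=cam('top');b=lid(t,T,(413,229,98));print(b,tri([ray(C,a),ray(T,b)]))
E
```

```text
10.4167 [412.68530337 184.05020109 248.74156758] [-0.27462285  0.29746957 -1.30349675]
pred [326 172] r 31.404364786996428 [[[326.         172.          32.59459305]]]
[413.0749385  229.05947563  98.        ]
[([381, 109], [456.0, 289.5, 41.0]), ([377, 216], [473.2, 188.9, 41.0]), ([274, 217], [370.9, 171.1, 41.0]), ([269, 109], [352.9, 272.6, 41.0])]
pred [157 284] r 9.422491724939322 None
[157 284] (array([413.04833204, 229.20009327,  99.5309178 ]), [np.float64(0.02837411473667799), np.float64(0.028374114736688973)])
```

View pics/w4.png

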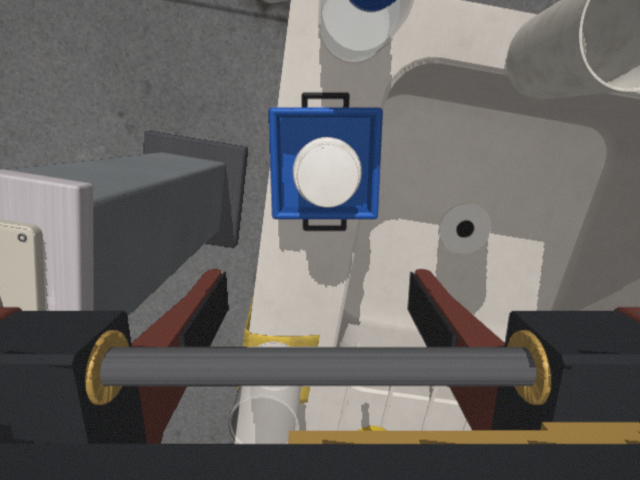

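The heavy jar stands upright in the carrier, lid at pixel (326,172) → (413,229), and triangulates to 99.5 mm against an expected 98. Now jar B.

Emit:
servo_tool --plan '[[0,[5,-20,0],0],[0,[18,-55,0],0],[0,[31,-92,0],0],[0,[44,-130,0],0],[0,[57,-168,0],0],[0,[70,-206,0],0],[0,[83,-244,0],0],[0,[96,-282,0],0],[0,[110,-320,0],0],[0,[123,-358,0],0]]'

```text
t: 11.35
ee_pos: [536.6, -174.9, 247.8]
orientation: [-2.031, -2.395, 0.001]
ft_force: [0.3, 0.4, 0.7]
width: 87.9
grasp_force: 0.0
```

Emit:
servo_tool --plan '[[0,[13,-35,-10],0],[0,[26,-65,-40],0],[0,[34,-82,-65],0],[0,[37,-87,-80],0],[0,[37,-87,-85],0],[0,[37,-87,-85],0]]'

```text
t: 11.85
ee_pos: [572.0, -259.5, 161.2]
orientation: [-2.029, -2.392, 0.002]
ft_force: [0.3, -0.3, 0.4]
width: 87.8
grasp_force: 0.0
```

Run:
```python
from h import *
o=ctrl.get_obs();print(o['t'],o['ee_pos'],o['ft_force'])
w=ctrl.get_image('wrist');C=cam('wrist',o);a=lid(w,C,(573,-261,90));print(plane(C,a,90))
T=cam('top');b=(430.5,189);print(plane(T,b,90),tri([ray(C,a),ray(T,b)]))
cv2.imwrite('pics/w5.png',cv2.circle(w,tuple(int(v) for v in a),3,(0,0,255),-1))
```

```text
11.85 [ 571.97560237 -259.52749419  161.21713448] [ 0.32430749 -0.33078765  0.40647271]
pred [318 257] r 42.703499918695066 [[[322.        257.         41.5545578]]]
[ 575.72363419 -260.70272663   90.        ]
[ 573.22907852 -264.45208272   90.        ] (array([ 577.49938964, -269.25223207,   64.88768468]), [np.float64(0.30167730735318865), np.float64(0.3016773073533698)])
```

View pics/w5.png

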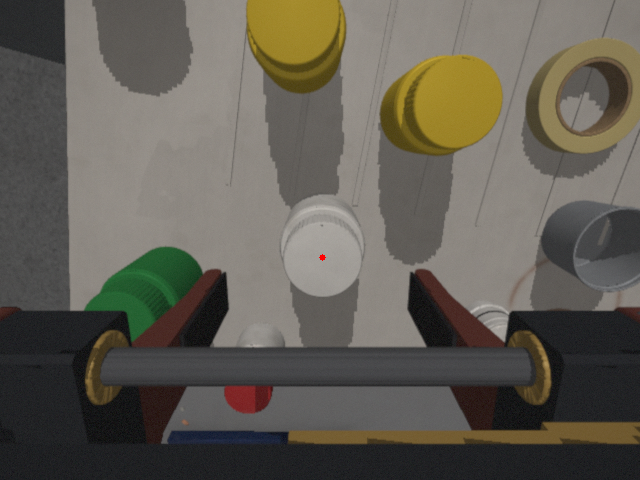

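Lid B is at pixel (322,257) → (575.7, -260.7). The scene camera's ray at 90 mm gives (576,-261), which confirms the height. The wrist/top pair has too small a parallax to measure height. Now the grasp.

Emit:
servo_tool --plan '[[0,[3.5,-1,-20],0],[0,[3.5,-1,-45],0],[0,[3.5,-1,-65],0],[0,[3.5,-1,-77],0],[0,[3.5,-1,-80],0],[0,[3.5,-1,-80],0],[0,[3.5,-1,-80],0]]'

```text
t: 12.48
ee_pos: [577.4, -261.6, 85.5]
orientation: [2.031, 2.395, 0.001]
ft_force: [0.6, 0.1, -0.2]
width: 87.7
grasp_force: 0.0
```

Emit:
servo_tool --plan '[[1,[0,0,0],0],[1,[0,0,0],0],[1,[0,0,0],0],[1,[0,0,0],0],[1,[0,0,0],0],[1,[0,0,0],0],[1,[0,0,0],0],[1,[0,0,0],0]]'

```text
t: 13.15
ee_pos: [576.5, -261.7, 84.3]
orientation: [-2.032, -2.396, 0.0]
ft_force: [-1.2, 0.1, 1.6]
width: 50.3
grasp_force: 29.8
```

Emit:
servo_tool --plan '[[1,[0,0,3],0],[1,[0,0,9],0],[1,[0,0,18],0],[1,[0,0,25],0],[1,[0,0,30],0],[1,[0,0,30],0],[1,[0,0,30],0],[1,[0,0,30],0],[1,[0,0,30],0],[1,[0,0,30],0]]'

```text
t: 13.98
ee_pos: [576.4, -261.5, 113.8]
orientation: [-2.032, -2.395, 0.0]
ft_force: [-0.2, -0.6, -1.0]
width: 50.1
grasp_force: 29.8
```

About −1.3 N, so jar B is the light one. I'll carry it over to stand on the heavy jar, going for TCP (413.2, 229.2).

Emit:
servo_tool --plan '[[1,[0,0,15],0],[1,[0,0,45],0],[1,[0,0,80],0],[1,[0,0,115],0],[1,[-4,12,140],0],[1,[-12,36,150],0],[1,[-22,66,150],0],[1,[-33,99,150],0],[1,[-45,135,150],0],[1,[-57,171,150],0]]'

```text
t: 14.82
ee_pos: [518.7, -89.4, 264.0]
orientation: [-2.033, -2.395, 0.0]
ft_force: [1.3, 1.2, -1.4]
width: 50.5
grasp_force: 29.8
```

Emit:
servo_tool --plan '[[1,[-12,36,0],0],[1,[-24,72,0],0],[1,[-36,108,0],0],[1,[-48,144,0],0],[1,[-60,180,0],0],[1,[-72,214,0],0],[1,[-84,246,0],0],[1,[-93,272,0],0],[1,[-100,292,0],0],[1,[-104,306,0],0]]'

```text
t: 15.65
ee_pos: [414.4, 217.2, 264.0]
orientation: [-2.03, -2.397, 0.0]
ft_force: [0.4, -0.6, -2.5]
width: 50.2
grasp_force: 29.8
```

Emit:
servo_tool --plan '[[1,[-2,9,0],0],[1,[-2,13,0],0],[1,[-2,14,0],0],[1,[-2,14,0],0],[1,[-2,14,0],0],[1,[-2,14,0],0]]'

```text
t: 16.15
ee_pos: [413.8, 228.7, 264.1]
orientation: [2.034, 2.395, -0.0]
ft_force: [-0.8, 0.1, -1.1]
width: 50.3
grasp_force: 29.8
```

Emit:
servo_tool --plan '[[1,[-0.5,0.5,-12],0],[1,[-0.5,0.5,-30],0],[1,[-0.5,0.5,-48],0],[1,[-0.5,0.5,-62],0],[1,[-0.5,0.5,-71],0],[1,[-0.5,0.5,-76],0],[1,[-0.5,0.5,-78],0],[1,[-0.5,0.5,-78],0],[1,[-0.5,0.5,-78],0]]'

```text
t: 16.9
ee_pos: [413.5, 230.0, 186.7]
orientation: [2.032, 2.395, 0.001]
ft_force: [0.6, -0.2, -2.2]
width: 50.6
grasp_force: 29.8
```

Run:
```python
from h import *
o=ctrl.get_obs();print(o['t'],o['ee_pos'],o['ft_force'])
s=ctrl.get_image('scene');cv2.imwrite('pics/s2.png',cv2.resize(s[70:230,150:300],None,fx=3.6,fy=3.6,interpolation=cv2.INTER_CUBIC))
```

```text
16.9 [413.5475609  230.03766582 186.7248242 ] [ 0.60784748 -0.24338995 -2.18107102]
```

View pics/s2.png

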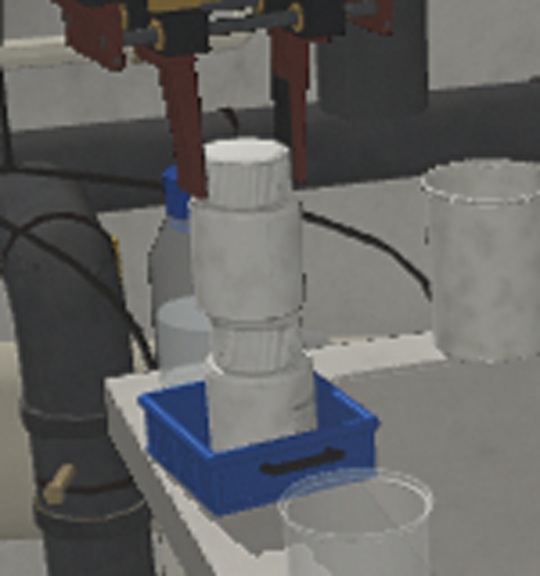

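The held jar hangs just above the lower lid, but it looks shifted left in the crop (axis near x=247 against 261). I'll check whether that is perspective or a real offset.

Run:
```python
from h import *
S=cam('scene')
for z in(15,70,85,98,103,130,166,180,192):print(z,(proj(S,(413.1,229.1,z))-[150,70])*3.6)
print('dx per 5mm x', (proj(S,(418.1,229.1,130))-proj(S,(413.1,229.1,130)))*3.6,'y',(proj(S,(413.1,234.1,130))-proj(S,(413.1,229.1,130)))*3.6)
s=ctrl.get_image('scene');g=cv2.GaussianBlur(cv2.cvtColor(s,cv2.COLOR_BGR2GRAY),(3,3),0).astype(int)
for y in(112,116,120,124,130,136,142,148,154,160,164,168,175,180,185): 
    print(y,''.join('%4d'%v for v in g[y,198:242:1]))
```

```text
15 [259.018689   442.99660964]
70 [252.68131852 356.40962251]
85 [250.90288768 332.11106378]
98 [249.34362868 310.80703258]
103 [248.73941388 302.55169396]
130 [245.43263629 257.37145557]
166 [240.90468957 195.5064809 ]
180 [239.10590376 170.9298139 ]
192 [237.5467333  149.62699236]
dx per 5mm x [ 8.64565631 -1.11173167] y [-2.37206865 -2.76409642]
112   46  48  50  51  52  53  52  51  85 157 199 202 203 203 202 202 203 202 201 200 200 199 199 198 198 198 197 194 185 172 156 129  85  56  51  53  53  52  51  51  51  51  52  52
116   63  56  51  50  50  52  52  49  64 108 138 141 139 139 142 142 143 145 146 147 146 143 139 135 133 133 131 131 137 138 134 122  95  64  52  53  53  53  53  52  52  51  51  51
120   57  54  51  51  51  52  53  52  57  86 126 142 142 144 146 145 144 144 144 144 143 142 142 140 140 138 135 137 138 132 129 126 106  69  48  48  48  49  50  50  50  51  50  51
124   54  54  54  55  68  86  82  66  66  91 125 139 140 143 144 145 145 144 143 143 142 142 142 142 141 136 134 137 135 128 123 123 127 128 129 131 131 132 131 131 131 132 133 133
130   74  68  64  71  98 
[... 1265 characters left out ...]
9 129 130 130 133 146 158 151 137 133 139 143 141 140 142 143 143 142 143 143 145 145 144 144 141 138 141 140 132 125 124 127 140 160 171 175 177 177 176 176
175  157 157 157 154 150 146 140 133 130 134 137 140 143 145 146 146 147 147 147 146 145 145 145 144 143 144 144 145 145 144 143 142 139 135 131 127 123 121 109  83  67  76 101 126
180   58  58  58  58  59  59  58  57  67  98 125 135 137 138 138 138 139 141 141 141 141 141 143 145 146 146 146 145 144 143 141 137 132 127 126 125 121 114 102  84  66  59  58  59
185   64  59  58  58  59  59  59  58  60  82 118 134 134 136 138 139 140 140 140 141 142 143 144 145 145 146 145 142 138 136 134 132 130 128 125 121 118 116 112  96  72  59  58  59
```

The lean matches perspective: the projected axis shifts −14 px over that height and the observed shift is −14 px. The jars are therefore aligned to about 1 mm. I'll lower gently.

Emit:
servo_tool --plan '[[1,[0,-0.5,-1],0],[1,[0,-0.5,-2],0],[1,[0,-0.5,-3],0],[1,[0,-0.5,-3],0],[1,[0,-0.5,-3],0]]'

```text
t: 17.42
ee_pos: [413.0, 229.4, 183.1]
orientation: [-2.032, -2.396, 0.0]
ft_force: [0.5, -0.3, -1.3]
width: 50.0
grasp_force: 29.8
```

Emit:
servo_tool --plan '[[1,[0,0,-0.4],0],[1,[0,0,-0.8],0],[1,[0,0,-0.8],0],[1,[0,0,-0.8],0]]'

```text
t: 17.75
ee_pos: [413.2, 229.5, 182.6]
orientation: [2.032, 2.396, 0.0]
ft_force: [-0.8, -0.3, 2.9]
width: 50.1
grasp_force: 29.8
```

Contact came at the expected height with only a few newtons. I'll release and retreat straight up.

Emit:
servo_tool --plan '[[1,[0,0,0],0],[0.3,[0,0,0],0],[0,[0,0,0],0],[0,[0,0,0],0],[0,[0,0,0],0],[0,[0,0,0],0],[0,[0,0,0],0],[0,[0,0,0],0]]'

```text
t: 18.42
ee_pos: [413.1, 229.4, 182.3]
orientation: [2.032, 2.396, -0.0]
ft_force: [-0.8, -0.1, -1.0]
width: 87.8
grasp_force: 0.0
```

Emit:
servo_tool --plan '[[0,[0,0,8],0],[0,[0,0,25],0],[0,[0,0,50],0],[0,[0,0,80],0],[0,[0,0,110],0],[0,[0,-15,130],0],[0,[0,-40,140],0],[0,[0,-60,140],0],[0,[0,-60,140],0],[0,[0,-60,140],0]]'

```text
t: 19.25
ee_pos: [413.1, 169.0, 323.0]
orientation: [2.034, 2.394, 0.002]
ft_force: [-0.9, 0.1, 0.1]
width: 87.7
grasp_force: 0.0
```

Run:
```python
from h import *
o=ctrl.get_obs();print(o['t'],o['ee_pos'],o['ft_force'],o['width'])
w=ctrl.get_image('wrist');s=ctrl.get_image('scene')
C=cam('wrist',o);a=lid(w,C,(413,229,188));print(plane(C,a,188.5))
cv=np.zeros((480,790,3),np.uint8);cv[:,:320]=w[:,160:480];cv[:,330:780]=cv2.resize(s[70:230,150:300],(450,480),interpolation=cv2.INTER_CUBIC);cv2.imwrite('pics/fin.png',cv)
```

```text
19.25 [413.07943724 169.01045435 322.99231961] [-0.92336659  0.10435546  0.0887077 ] 87.72283574148457
pred [329 154] r 33.14307078516475 [[[327.         152.          36.34281921]]]
[411.34710309 230.61781156 188.5       ]
```

View pics/fin.png

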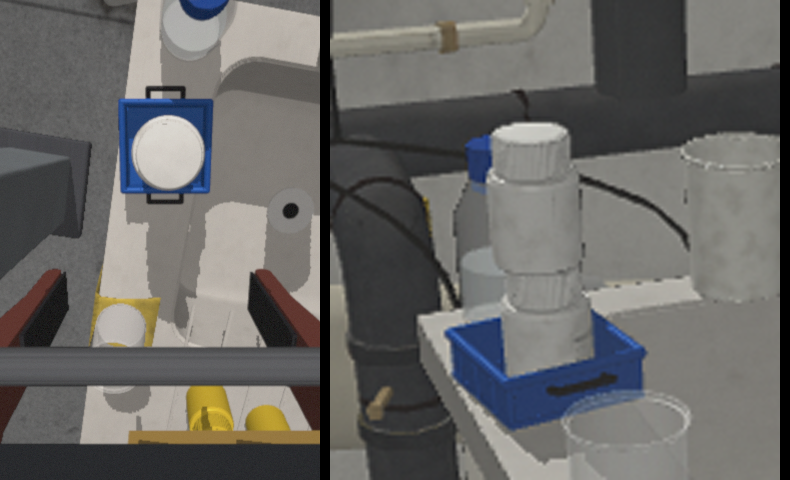

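The final view shows both jars upright and stacked in the carrier, with the upper lid within about 2 mm of the lower one. The beaker still stands on its cloth and the gripper is clear.

```bash
python3 -c "
from workcell import ctrl
print(ctrl.close_job())"
```

```text
the job is handed in; nothing more can be done
None
```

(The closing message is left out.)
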